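# Unhitch the display wagon and hold its drawbar up

## Task

Unhitch the little display wagon: take the red upright grip of the latch on top of the brass coupler, pull it sideways against its spring, and with the latch drawn, and not before, lift the drawbar off the steel ball. Finish still holding the drawbar up and steady by the coupler end, with the whole coupler, latch jaw included, clearly above the top of the ball; do not put it down or let go. Leave the candlesticks, the cup and the other wares standing where they are.

Things in the scene. Friction and masses are not known exactly. Their poses are not given: they have to be found in the camera images.
- ball_center (a point): Centre of the fixed steel hitch ball: 44 mm across, flat underneath 14 mm below its centre, 100 mm above the table, on a thin post. Axes: +x runs level along the drawbar to the wagon, +z up, +y is the side to which the latch is pulled (with the wagon on the robot's left, roughly the robot's side). Place and yaw vary.
- hitch: Fixed dark wooden plinth (560 mm long, 12 mm thick, 100 mm wide under the drawbar and 190 mm under the wagon, from 55 mm before the ball to beyond the wagon) with the ball post and the green display wagon (230 x 164 mm, side boards 124 mm above the table), which does not roll. Origin on the table right under the ball; axes as ball_center.
- drawbar_hinge (a point): Middle of the drawbar's hinge pin at the front of the wagon, 250 mm from the ball centre along ball_center +x and at the same height (100 mm). The pin lies along ball_center y.
- drawbar (a joint): Hinge of the drawbar (pale wooden bar 24 mm wide, brass coupler 70 x 58 mm at its free end). 0 rad: seated on the ball, coupler top 130 mm above the table. Grows as the coupler end is lifted, up to 0.7; 0.1 rad lifts the coupler 25 mm; the latch jaw is just above the ball's top at about 0.18 rad. The drawbar falls back when let go.
- coupler (a point): Point on the drawbar that lies at the ball's centre when the coupler is seated; rises with the drawbar, 250 mm from the hinge.
- latch_grip (a point): Grip point on the latch's red upright round grip (20 mm across, 50 mm tall): 30 mm above its foot, straight above the ball and 166 mm above the table at the start. Its foot stands on a steel top plate (62 x 30 mm) 136 mm above the table: keep fingertips above that. Axes parallel to ball_center's while seated, tilting with the drawbar: +y is the direction to pull.
- latch (a joint): Sliding latch on the coupler. 0 m: shut, jaw hooked 8 mm under the ball, drawbar locked. Grows as the grip is pulled along +y, towards the side where its steel side plate hangs down; stop at 0.016. Spring 3 N when shut, 10 N at the stop; the jaw is clear of the ball from 0.009. Springs shut when let go. The same grip lifts the drawbar (about 4 N).
- stick_tall: Loose brass candlestick 190 mm tall, foot 64 mm across; origin under its foot. Leave it.
- stick_mid: Loose brass candlestick 150 mm tall, foot 64 mm across; origin under its foot. Leave it.
- stick_low: Loose brass candlestick 115 mm tall, foot 64 mm across; origin under its foot. Leave it.
- cup: Loose white cup, 84 mm across, 80 mm tall; origin under its foot. Leave it.
- bead_holder: Loose round wooden candle holder, 84 mm across, 77 mm tall; origin under its foot. Leave it.
- pot: Loose terracotta pot, 64 mm across, 55 mm tall, standing in the wagon; origin under its foot. Leave it.
- votive: Loose green glass candle block, 48 mm across, 40 mm tall, standing in the wagon; origin under its foot. Leave it.

How it is judged:
On the way, in this order (a step that is already met when the one before it is completed fails the run):
1. the latch is pulled out (over 7 mm) while the coupler still sits down on the ball (lifted under 3 mm) (value of joint latch above 0.007 m and value of joint drawbar below 0.012 rad), for 0.05 s.
2. the drawbar is lifted until the whole coupler is above the ball (value of joint drawbar above 0.2 rad), for 0.2 s.
At the end, for the whole second after the job is handed in: The drawbar is up by more than 0.2 rad (coupler about 50 mm above its seat, jaw above the ball's top), still (under 0.1 rad/s), carried by the robot's fingers (contact force over 1 N) with no ware touching it, and every ware within 30 mm of where it started (value of joint drawbar above 0.2 rad and velocity of joint drawbar between -0.1 and 0.1 rad/s and contact force between the fingers and drawbar above 1 N and contact force between drawbar and stick_tall below 0.2 N and contact force between drawbar and stick_mid below 0.2 N and contact force between drawbar and stick_low below 0.2 N and contact force between drawbar and cup below 0.2 N and contact force between drawbar and bead_holder below 0.2 N and contact force between drawbar and pot below 0.2 N and contact force between drawbar and votive below 0.2 N and distance of each of stick_tall, stick_mid, stick_low, cup, bead_holder, pot, votive from where it was at the start of the episode below 0.03 m); the arm keeps its last pose, push and grip.
It fails at once if a ware is shoved (over 30 mm) or knocked over (distance of any of stick_tall, stick_mid, stick_low, cup, bead_holder, pot, votive from where it was at the start of the episode above 0.03 m or angle between any of stick_tall, stick_mid, stick_low, cup, bead_holder, pot, votive's own z axis and vertical above 0.5 rad).
It also fails if it takes over 35 s, if anything falls off the work surface, if the arm or the gripper's body presses on something with over 40 N, if the wrist force passes 120 N, or if a joint passes its speed limit or range.

## Robot

A 6-joint arm with a two-finger parallel gripper is mounted at the origin on the work surface. World frame = base frame: x ahead of the robot, y to its left, z up, the work surface at z = 0. Lengths are in m, angles in rad, forces in N, time in s.
With the tool pointing down it reaches from about 0.35 to 0.775 m from the base axis. Payload 7.3 kg.
Tool frame: the origin (TCP) lies midway between the tips of the shut fingers; the grasp point (between the pads) lies 19 mm behind it (r.grip_depth is the distance from the TCP to the grasp point, in m); x points along the fingers, y is the direction in which the jaws open and shut, and the axes are right-handed (so a half turn about x gives the same grasp; the last joint's range is limited). The gripper opens to 92 mm and grips with 3 to 60 N. Pads are 19 mm wide; open, the fingers measure 130 mm over their backs; the gripper's body (75 mm by 190 mm) begins 47 mm behind the grasp point.
Start: joints at [-1.253, 0.342, 1.524, -0, 1.275, -0.146], TCP at [0.235, -0.47, 0.227] pointing down, gripper open.
Joint ranges: [-2.53, 2.53], [-0.77, 2.02], [0.04, 2.7], [-1, 4.14], [0.28, 2.66], [-3.11, 3.11]. Speed limits (rad/s): [2.57, 2.57, 3.14, 3.14, 3.14, 3.14].

## Interface

Orientations are given as a unit quaternion [w, x, y, z].
In Python, from plant import r gives the robot as it stands. The module is installed in compiled form; this text tells all that it offers.
- The arm moves only by the shell command python3 -m inch 'ROWS' [OPENING]. ROWS is JSON, a list of rows, each a list of 2 entries, a list of its own where there are three numbers: the shift along the tool's x, y, z in cm, then the turn, a rotation vector about the tool's x, y, z in degrees. In form: [[[dx, dy, dz], [ax, ay, az]], ...]. A call has 1 to 20 rows; each row shifts and turns the pose as measured when the row begins, along the tool's axes as they then stand; what a row does not reach is not made up. A row lasts 1/8 s, in which the tool goes at most 62.5 mm and 10.7 degrees, less where a joint would pass 70% of its speed; a pose out of reach is approached as far as the arm can. A call with a gripper value outside its range is refused whole. OPENING is the opening, from 0 (shut) to 1 (fully open), set as the call begins (- or left out, the last holds). The fingers move at their own pace and stop on an object; the grip force is fixed at half the most. Time passes only in rows, so rows that do not move let the fingers close. It gives the time, the measured TCP pose, the force and the opening at its end, in the units of the state.
- r.observe(): the state, without advancing time (a new reading comes with each control period).
- r.snapshot(name): name is "scene" or "top" or "wrist"; returns a dict with "frame" (400x640x3 uint8, red, green, blue), "z_map" (400x640 float32, m along the optical axis (not along the pixel's ray), 0 where there is no reading), "vertical_fov" (degrees; the focal length in pixels is half the picture's height over the tangent of half this angle, whatever the lens; pixels are square), "cx", "cy" (the principal point, pixels), "k1" (the pictures are not rectified: a ray, as slopes to the right and down, at radius r is drawn at 1 + k1 r^2 times it, then the intrinsics apply), "pose" (4x4, takes a point from camera to world coordinates). Camera axes: x right, y down, z forward; pixel columns grow to the right and rows downward; lengths in m; the calibration is good to about 2 mm. A picture is of the moment at which its call begins.
- r.finish_job(): hands the job in, once; it reports no verdict.
The state is a dict: "clock": time; "qpos": joint angles; "joint_vel": joint speeds; "joint_torque": joint torques, N m; "ee_pos": TCP position; "tcp_rot": TCP orientation; "wrist_force": force on the tool from outside, world axes, zero at the start; "wrist_torque": the same for the moment, N m; "width": finger opening in m.
Only numpy, scipy, OpenCV 4.12 (cv2) and the standard library are available. Lean on these libraries where they do the work, as an engineer would, in place of code of your own. Each camera call takes 0.05 s, during which the arm holds its last target.

## Working session

There is one attempt and no reset: what is moved stays moved. The work goes in short steps, Python scripts to look and compute and a shell command to move; the robot and the scene stay as the last step left them, time stands still between calls to the robot, and variables do not carry over. Pictures are saved under pics/ and viewed, and the job is handed in when it is done.

```bash
mkdir -p pics; cat > h.py <<'E'
import numpy as np, cv2
from plant import r
def K(s):
    f=s["frame"].shape[0]/2/np.tan(np.radians(s["vertical_fov"])/2)
    return f
def rays(s,uv):
    f=K(s); uv=np.atleast_2d(np.array(uv,float))
    M=np.array([[f,0,s["cx"]],[0,f,s["cy"]],[0,0,1]])
    n=np.stack([(uv[:,0]-s["cx"])/f,(uv[:,1]-s["cy"])/f],1)
    u=n.copy()
    for _ in range(30): u=n/(1+s["k1"]*(u**2).sum(1,keepdims=True))
    return np.c_[u,np.ones(len(u))]
def pts(s,uv):
    R=rays(s,uv); uv=np.atleast_2d(uv).astype(int)
    z=s["z_map"][uv[:,1],uv[:,0]]
    P=R*z[:,None]; T=np.array(s["pose"])
    return P@T[:3,:3].T+T[:3,3], z
def plane(s,uv,h):
    T=np.array(s["pose"]); d=rays(s,uv)@T[:3,:3].T; o=T[:3,3]
    return o+d*((h-o[2])/d[:,2])[:,None]
def cloud(s):
    H,W=s["z_map"].shape
    u,v=np.meshgrid(np.arange(W),np.arange(H))
    P,z=pts(s,np.c_[u.ravel(),v.ravel()])
    return P.reshape(H,W,3), s["z_map"]>0
E
python3 - <<'E'
from h import *
import pickle
for n in ("scene","top","wrist"):
    s=r.snapshot(n); cv2.imwrite(f"pics/{n}0.png",s["frame"][:,:,::-1]); pickle.dump(s,open(n+"0.pkl","wb"))
    print(n,s["vertical_fov"],s["cx"],s["cy"],s["k1"],np.round(s["pose"],3).tolist())
print(r.observe(), r.grip_depth)
E
```

```text
scene 44.26249092673201 328.928275665907 197.49199532482956 0.013483855872207528 [[-0.314, 0.61, -0.728, 1.781], [0.95, 0.194, -0.246, 0.278], [-0.009, -0.768, -0.64, 1.174], [0.0, 0.0, 0.0, 1.0]]
top 51.24263358881844 313.4159804433628 197.3335166747349 -0.08173376509506039 [[-0.025, -0.975, 0.22, 0.303], [-1.0, 0.025, -0.002, -0.123], [-0.004, -0.22, -0.975, 1.467], [0.0, 0.0, 0.0, 1.0]]
wrist 69.82211945177326 316.4786862960449 207.86905916487055 -0.008495688240557969 [[0.448, -0.865, -0.226, 0.297], [-0.894, -0.434, -0.111, -0.44], [-0.002, 0.252, -0.968, 0.384], [0.0, 0.0, 0.0, 1.0]]
{'clock': 0.15, 'qpos': array([-1.25299098e+00,  3.42548845e-01,  1.52479892e+00, -5.88225702e-06,
        1.27542325e+00, -1.46019229e-01]), 'joint_vel': array([ 1.15133080e-03, -1.96224062e-03, -3.25451189e-03, -7.82304232e-05,
        2.02635886e-04,  1.72295715e-04]), 'joint_torque': array([ 2.00308321e-03, -4.31469619e+01, -2.44353926e+01,  7.18888594e-02,
        5.37727098e-02, -9.40195105e-05]), 'ee_pos': array([ 0.23478034, -0.46922665,  0.22621134]), 'tcp_rot': array([-0.16210639, -0.6881386 , -0.16293621,  0.68821405]), 'wrist_force': array([ 0.50893228, -0.05477374, -0.32053713]), 'wrist_torque': array([-0.00984461,  0.02661283,  0.02023989]), 'width': 0.0920450514758166} 0.0188
```

View pics/scene0.png

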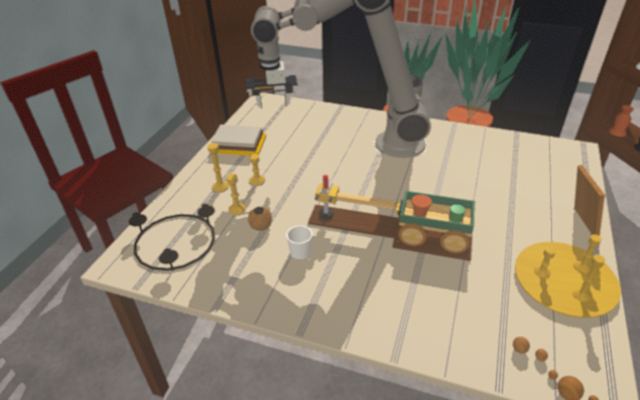

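View pics/top0.png

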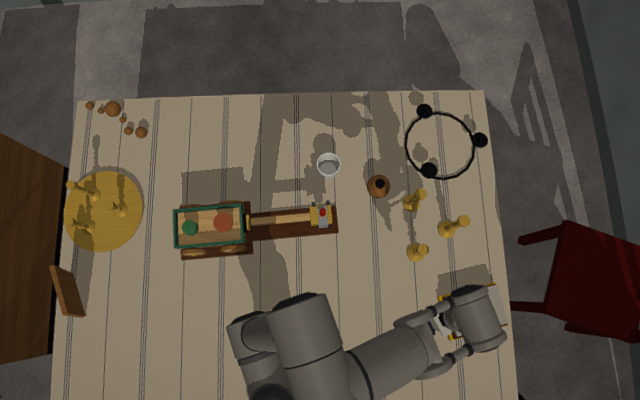

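View pics/wrist0.png

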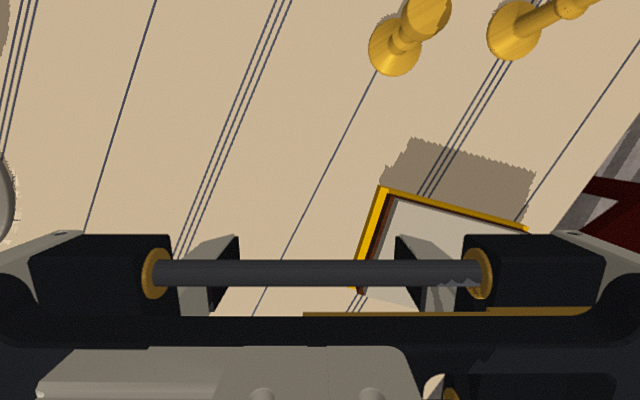

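The scene view shows the red grip at about (325,183). In the top view it is at about (322,213), with the drawbar running left to the wagon at (210,228). The cup is at (328,165), the bead holder at (378,187) and the sticks at (412,200), (452,228) and (417,252). Next I measure these.

```bash
python3 - <<'E'
from h import *
import pickle
for n,box in (("top",(300,200,340,230)),("scene",(310,165,340,225))):
    s=pickle.load(open(n+"0.pkl","rb")); P,ok=cloud(s)
    hsv=cv2.cvtColor(s["frame"],cv2.COLOR_RGB2HSV)
    m=((hsv[...,0]<6)|(hsv[...,0]>174))&(hsv[...,1]>170)&(hsv[...,2]>80)
    b=np.zeros_like(m);b[box[1]:box[3],box[0]:box[2]]=1
    m&=b
    v,u=np.nonzero(m); print(n,len(u),u.mean(),v.mean(),u.min(),u.max(),v.min(),v.max())
    Q=P[m]; print(np.round(np.percentile(Q,[5,50,95],axis=0),3))
    print("plane186",plane(s,[u.mean(),v.mean()],.186 if n=="top" else .161))
    # pale wood bar: points with height 0.09..0.125
    reg=ok&(P[...,0]>.3)&(P[...,0]<.8)&(P[...,1]>-.5)&(P[...,1]<.5)
    for lo,hi in((.085,.118),(.118,.128),(.126,.134),(.134,.142),(.145,.2)):
        q=P[reg&(P[...,2]>lo)&(P[...,2]<hi)]
        print(lo,hi,len(q),np.round(q.min(0),3),np.round(q.max(0),3)) if len(q) else None
    # clusters above table
    a=(reg&(P[...,2]>.02)).astype(np.uint8)
    k,l,st,c=cv2.connectedComponentsWithStats(a)
    for i in range(1,k):
        if st[i,4]>30:
            q=P[l==i]; print("cl",np.round(c[i]),st[i,4],np.round(np.percentile(q,2,axis=0),3),np.round(np.percentile(q,98,axis=0),3))
    im=s["frame"][:,:,::-1]
    x,y=(160,130) if n=="top" else (200,120)
    cv2.imwrite(f"pics/{n}crop.png",cv2.resize(im[y:y+150,x:x+200],None,fx=4,fy=4,interpolation=cv2.INTER_CUBIC))
E
```

```text
top 33 322.06060606060606 211.78787878787878 320 324 208 215
[[ 0.539 -0.157  0.163]
 [ 0.545 -0.151  0.185]
 [ 0.554 -0.144  0.191]]
plane186 [[ 0.54474231 -0.1508399   0.186     ]]
0.085 0.118 2685 [ 0.408 -0.495  0.085] [0.761 0.338 0.118]
0.118 0.128 786 [ 0.412 -0.491  0.118] [0.594 0.345 0.128]
0.126 0.134 508 [ 0.451 -0.486  0.126] [0.613 0.343 0.134]
0.134 0.142 181 [ 0.499 -0.47   0.134] [0.601 0.305 0.142]
0.145 0.2 321 [ 0.497 -0.493  0.145] [0.623 0.201 0.192]
cl [328. 163.] 291 [ 0.694 -0.218  0.022] [ 0.773 -0.141  0.085]
cl [378. 186.] 440 [ 0.621 -0.39   0.037] [ 0.691 -0.317  0.081]
cl [417. 196.] 187 [ 0.586 -0.49   0.022] [ 0.619 -0.456  0.155]
cl [229. 225.] 4418 [ 0.44  -0.168  0.067] [0.597 0.335 0.148]
cl [421. 250.] 142 [ 0.41  -0.493  0.021] [ 0.44  -0.457  0.121]
cl [474. 286.] 63 [ 0.3   -0.489  0.539] [ 0.307 -0.445  0.573]
scene 5 325.2 176.4 324 326 176 177
[[ 0.553 -0.154  0.182]
 [ 0.554 -0.15   0.183]
 [ 0.556 -0.147  0.184]]
plane186 [[ 0.527274   -0.15926572  0.161     ]]
0.085 0.118 2557 [ 0.413 -0.493  0.085] [0.624 0.346 0.118]
0.118 0.128 716 [ 0.433 -0.478  0.118] [0.626 0.346 0.128]
0.126 0.134 285 [ 0.465 -0.492  0.126] [0.626 0.34  0.134]
0.134 0.142 149 [ 0.501 -0.49   0.134] [0.629 0.201 0.142]
0.145 0.2 151 [ 0.507 -0.493  0.145] [0.632 0.197 0.188]
cl [364.   2.] 31 [ 0.3   -0.12   0.666] [ 0.307 -0.087  0.679]
cl [259.  32.] 275 [ 0.3   -0.492  0.51 ] [ 0.313 -0.433  0.578]
cl [254. 164.] 176 [ 0.416 -0.49   0.021] [ 0.45  -0.46   0.116]
cl [233. 188.] 251 [ 0.597 -0.49   0.025] [ 0.629 -0.458  0.151]
cl [343. 198.] 1087 [ 0.526 -0.176  0.022] [0.591 0.076 0.177]
cl [436. 219.] 3563 [0.46  0.107 0.029] [0.616 0.338 0.144]
cl [259. 218.] 439 [ 0.644 -0.385  0.022] [ 0.707 -0.315  0.077]
cl [299. 239.] 592 [ 0.7   -0.217  0.022] [ 0.78  -0.141  0.081]
```

```bash
ls pics
```

```text
scene0.png
scenecrop.png
top0.png
topcrop.png
wrist0.png
```

```bash
python3 - <<'E'
from h import *
import pickle
s=pickle.load(open("top0.pkl","rb")); P,ok=cloud(s)
hsv=cv2.cvtColor(s["frame"],cv2.COLOR_RGB2HSV)
A=[]
for c in range(262,306,4):
    col=np.arange(200,240); z=P[col,c,2]; g=col[(z>.095)&(z<.125)]
    if len(g): 
        p=P[g,c]; A.append(p.mean(0)); print(c,g.min(),g.max(),np.round(p.mean(0),4), np.round(np.ptp(p,axis=0),3))
A=np.array(A); k=np.polyfit(A[:,1],A[:,0],1); print(k,"x at grip",np.polyval(k,-.151),"yaw dev deg",np.degrees(np.arctan(k[0])))
E
```

```text
262 217 224 [0.5337 0.0456 0.117 ] [0.023 0.001 0.006]
266 217 224 [0.5336 0.0326 0.1158] [0.022 0.002 0.016]
270 217 224 [0.5334 0.0195 0.1149] [0.021 0.002 0.019]
274 216 223 [0.5362 0.0062 0.116 ] [0.023 0.001 0.007]
278 216 223 [ 0.5361 -0.0068  0.1147] [0.022 0.001 0.011]
282 215 222 [ 0.539  -0.0201  0.1157] [0.024 0.001 0.01 ]
286 215 222 [ 0.5387 -0.0332  0.1154] [0.021 0.001 0.013]
290 215 222 [ 0.5385 -0.0463  0.1144] [0.022 0.001 0.017]
294 214 221 [ 0.5415 -0.0596  0.1148] [0.022 0.001 0.012]
298 214 221 [ 0.5411 -0.0727  0.1148] [0.022 0.001 0.014]
302 214 221 [ 0.5411 -0.0858  0.1129] [0.021 0.001 0.023]
[-0.06800269  0.53619371] x at grip 0.5464621132431219 yaw dev deg -3.8902779755417978
```

View pics/topcrop.png

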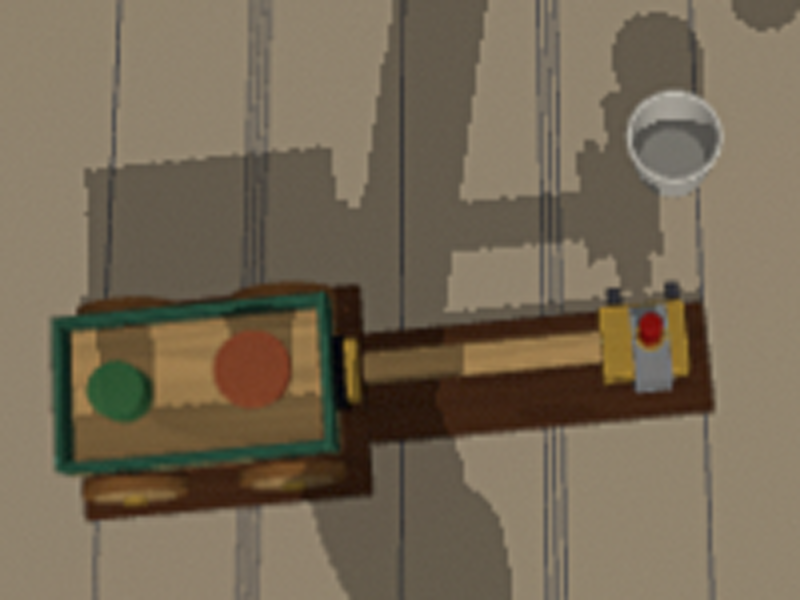

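View pics/scenecrop.png

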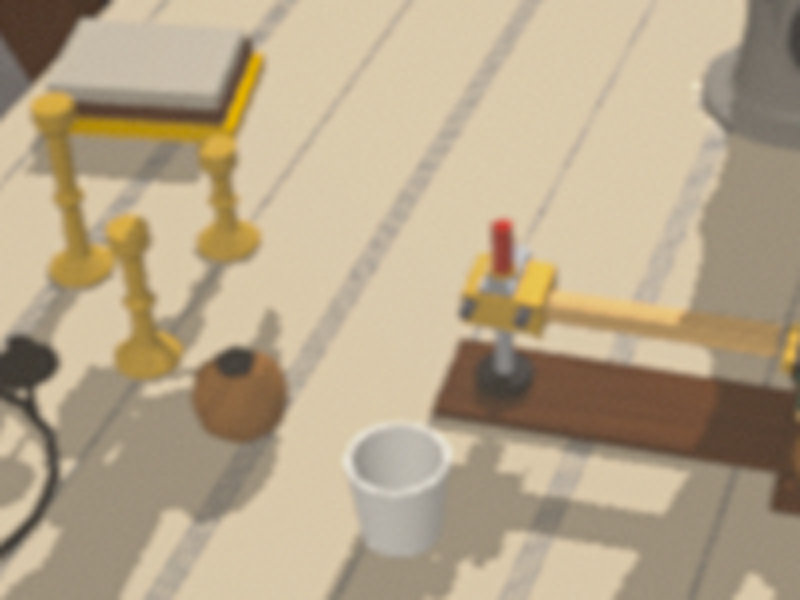

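```bash
cat > g.py <<'E'
from h import *
from scipy.spatial.transform import Rotation as Ro
def tool():
    o=r.observe(); return o,Ro.from_quat(np.array(o["tcp_rot"]),scalar_first=True)
def target(pos,yaw=-.068):
    o,R=tool()
    d=np.array(pos)-o["ee_pos"]
    yb=np.array([-1,yaw,0]);yb/=np.linalg.norm(yb)
    best=[]
    for sg in(1,-1):
        y=sg*yb;x=np.array([0,0,-1.]);T=Ro.from_matrix(np.c_[x,y,np.cross(x,y)])
        best.append((R.inv()*T).as_rotvec(degrees=True))
    print("t",o["clock"],"tcp",np.round(o["ee_pos"],4),"F",np.round(o["wrist_force"],2),"w",round(o["width"],4),"q",np.round(o["qpos"],3))
    print("shift cm in tool",np.round(R.inv().apply(d)*100,2),"total",np.linalg.norm(d))
    print("turns",[np.round(b,2) for b in best]); print(np.round(R.as_matrix(),3).tolist())
E
python3 -m inch '[[[-3.75,0,0],[0,0,0]],[[-3.75,0,0],[0,0,0]],[[0,0,0],[0,0,0]]]' 1
python3 -c "
from g import *
target([.546,-.151,.30])"
```

```text
clock: 0.52
ee_pos: [0.2346, -0.4687, 0.3017]
tcp_rot: [-0.161, -0.688, -0.164, 0.688]
wrist_force: [0.8, 0.4, -0.2]
width: 0.0917
t 0.525 tcp [ 0.2346 -0.4687  0.3017] F [ 0.77  0.42 -0.24] w 0.0917 q [-1.253  0.296  1.383  0.     1.467 -0.146]
shift cm in tool [  0.28 -14.48 -42.06] total 0.44488106190601495
turns [array([112.68,   0.25,   0.22]), array([-67.32,  -0.2 ,   0.22])]
[[-0.002, 0.447, -0.894], [0.005, -0.894, -0.447], [-1.0, -0.005, -0.001]]
```

```bash
python3 -m inch '[[[0,-1.4,-4.2],[0,0,0]],[[0,-1.4,-4.2],[0,0,0]],[[0,-1.4,-4.2],[0,0,0]],[[0,-1.4,-4.2],[0,0,0]],[[0,-1.4,-4.2],[0,0,0]],[[0,-1.4,-4.2],[0,0,0]],[[0,-1.4,-4.2],[0,0,0]],[[0,-1.4,-4.2],[0,0,0]],[[0,-1.4,-4.2],[0,0,0]],[[0,-1.4,-4.2],[0,0,0]],[[0,0,0],[-9.6,0,0]],[[0,0,0],[-9.6,0,0]],[[0,0,0],[-9.6,0,0]],[[0,0,0],[-9.6,0,0]],[[0,0,0],[-9.6,0,0]],[[0,0,0],[-9.6,0,0]],[[0,0,0],[-9.6,0,0]]]'
python3 - <<'E'
from g import *
import pickle
target([.546,-.151,.25])
s=r.snapshot("wrist"); cv2.imwrite("pics/wrist1.png",s["frame"][:,:,::-1]); pickle.dump(s,open("wrist1.pkl","wb"))
P,ok=cloud(s)
hsv=cv2.cvtColor(s["frame"],cv2.COLOR_RGB2HSV)
m=(((hsv[...,0]<6)|(hsv[...,0]>174))&(hsv[...,1]>170)&(hsv[...,2]>80)).astype(np.uint8)
k,l,st,c=cv2.connectedComponentsWithStats(m)
for i in range(1,k):
    if st[i,4]>60:
        q=P[l==i]; print(st[i],np.round(np.percentile(q,[5,50,95],axis=0),4).tolist()); t=q[q[:,2]>.182]; 
        if len(t): print("top",t.mean(0),(t.max(0)+t.min(0))/2,np.ptp(t,axis=0))
E
```

```text
clock: 2.65
ee_pos: [0.5516, -0.1409, 0.279]
tcp_rot: [0.511, 0.472, 0.539, -0.475]
wrist_force: [1.1, -0.1, 0.6]
width: 0.0916
t 2.65 tcp [ 0.5516 -0.1409  0.279 ] F [ 1.08 -0.09  0.57] w 0.0916 q [-0.39   0.415  1.269  0.01   1.496 -0.494]
shift cm in tool [ 2.89 -0.58  1.02] total 0.03123884645094508
turns [array([-178.  ,   -2.67,   -2.38]), array([ 1.97, -1.53,  1.72])]
[[-0.032, 0.994, 0.102], [0.024, 0.102, -0.994], [-0.999, -0.03, -0.027]]
[306 204  20  29 469] [[0.5425, -0.1585, 0.1538], [0.5502, -0.1476, 0.1848], [0.5576, -0.1426, 0.1864]]
top [ 0.55005924 -0.15076471  0.18672926] [ 0.55013628 -0.11959275  0.31024316] [0.01800588 0.0824945  0.25626892]
```

View pics/wrist1.png

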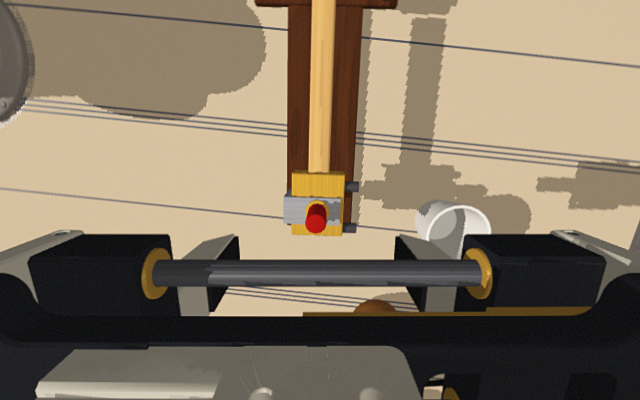

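The wrist view shows the red grip between the fingers, centred at about (316,218), which gives (0.549, -0.150). Its top is at 0.187, as it must be. The steel plate hangs on the robot's side (left in the picture). Now I centre over the grip.

```bash
python3 -m inch '[[[0,-0.2,1.0],[2,-1.5,1.7]],[[2,0,0],[0,0,0]],[[0,0,0],[0,0,0]]]'
python3 -c "
from g import *
target([.549,-.150,.150])"
```

```text
clock: 3.08
ee_pos: [0.5495, -0.1509, 0.2551]
tcp_rot: [0.515, 0.483, 0.518, -0.484]
wrist_force: [-0.4, 0.6, 0.4]
width: 0.0921
t 3.075 tcp [ 0.5495 -0.1509  0.2551] F [-0.35  0.64  0.39] w 0.0921 q [-0.403  0.409  1.343  0.     1.394 -0.469]
shift cm in tool [10.51  0.   -0.06] total 0.10514345162254024
turns [array([179.89,   0.38,   0.21]), array([-0.11, -0.14,  0.24])]
[[-0.004, 0.998, 0.066], [0.002, 0.066, -0.998], [-1.0, -0.004, -0.002]]
```

```bash
python3 -m inch '[[[3,0,0],[0,0,0]],[[3,0,0],[0,0,0]],[[2.5,0,0],[0,0,0]],[[1.5,0,0],[0,0,0]],[[0.3,0,0],[0,0,0]],[[0,0,0],[0,0,0]]]'
python3 - <<'E'
from g import *
target([.549,-.150,.150])
for n in("wrist","scene"):
    s=r.snapshot(n); im=s["frame"][:,:,::-1]
    if n=="scene": im=cv2.resize(im[120:270,220:420],None,fx=4,fy=4,interpolation=cv2.INTER_CUBIC)
    cv2.imwrite(f"pics/{n}2.png",im)
E
```

```text
clock: 3.82
ee_pos: [0.5511, -0.1513, 0.152]
tcp_rot: [0.514, 0.485, 0.515, -0.485]
wrist_force: [-0.0, 0.1, 0.8]
width: 0.092
t 3.825 tcp [ 0.5511 -0.1513  0.152 ] F [-0.03  0.08  0.76] w 0.092 q [-0.402  0.493  1.502  0.     1.147 -0.461]
shift cm in tool [ 0.2  -0.2  -0.14] total 0.0031496125941106153
turns [array([1.7949e+02, 4.0000e-02, 5.0000e-02]), array([-0.51, -0.03,  0.02])]
[[-0.0, 0.998, 0.059], [0.0, 0.059, -0.998], [-1.0, -0.0, -0.001]]
```

View pics/wrist2.png

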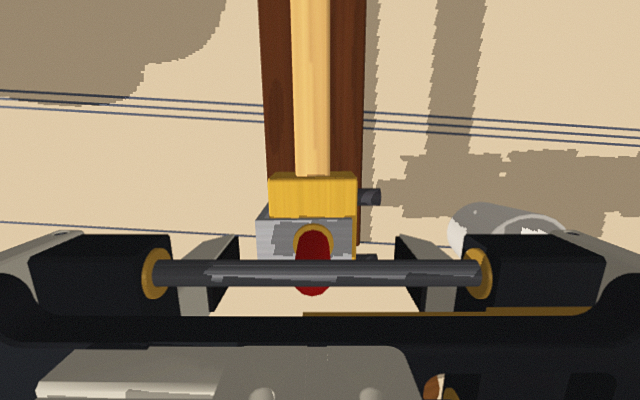

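View pics/scene2.png

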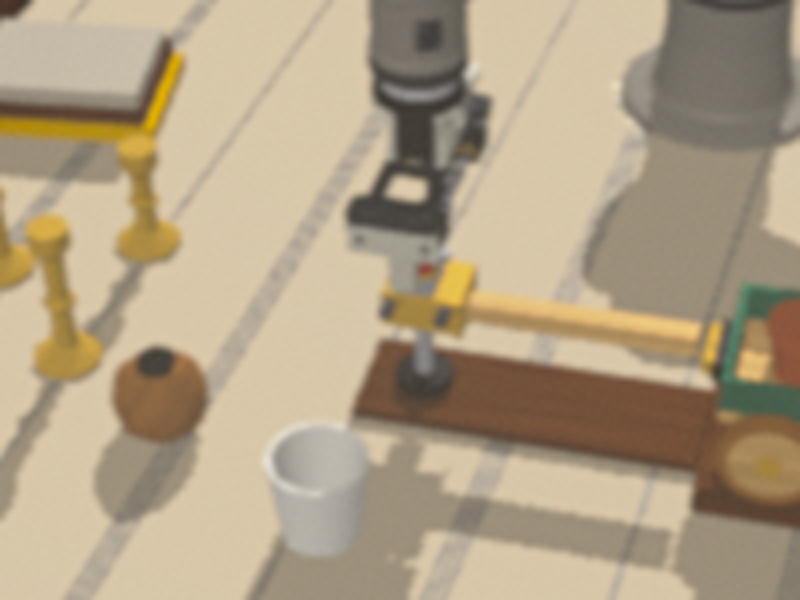

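The grip is centred between the open fingers at about (313,265), and nothing is touching. I close on it now.

```bash
python3 -m inch '[[[0,-0.2,-0.1],[0,0,0]],[[0,0,0],[0,0,0]],[[0,0,0],[0,0,0]]]'; python3 -m inch '[[[0,0,0],[0,0,0]],[[0,0,0],[0,0,0]],[[0,0,0],[0,0,0]],[[0,0,0],[0,0,0]],[[0,0,0],[0,0,0]],[[0,0,0],[0,0,0]],[[0,0,0],[0,0,0]],[[0,0,0],[0,0,0]]]' 0
python3 -c "
from g import *
target([.549,-.150,.150])"
```

```text
clock: 4.3
ee_pos: [0.5496, -0.1506, 0.1539]
tcp_rot: [0.515, 0.485, 0.514, -0.485]
wrist_force: [-0.1, -0.2, -0.2]
width: 0.092
clock: 5.3
ee_pos: [0.5488, -0.1507, 0.1539]
tcp_rot: [0.515, 0.485, 0.514, -0.485]
wrist_force: [-1.6, 0.4, 0.6]
width: 0.0196
t 5.3 tcp [ 0.5488 -0.1507  0.1539] F [-1.59  0.36  0.55] w 0.0196 q [-4.020e-01  4.870e-01  1.508e+00 -1.000e-03  1.146e+00 -4.610e-01]
shift cm in tool [ 0.39  0.02 -0.07] total 0.0039594639417991784
turns [array([ 1.795e+02, -5.000e-02, -8.000e-02]), array([-0.5 ,  0.05, -0.03])]
[[0.001, 0.998, 0.059], [-0.001, 0.059, -0.998], [-1.0, 0.001, 0.001]]
```

Width is 19.6 mm, so the 20 mm grip is held. Now I pull about 13 mm.

```bash
python3 -m inch '[[[0,-0.4,0],[0,0,0]],[[0,-0.4,0],[0,0,0]],[[0,-0.4,0],[0,0,0]],[[0,-0.2,0],[0,0,0]],[[0,0,0],[0,0,0]]]'
python3 -c "
from g import *
target([.5358,-.1515,.1539])"
```

```text
clock: 5.92
ee_pos: [0.5394, -0.1514, 0.154]
tcp_rot: [0.518, 0.488, 0.511, -0.482]
wrist_force: [7.7, 0.7, -3.7]
width: 0.0192
t 5.925 tcp [ 0.5394 -0.1514  0.154 ] F [ 7.69  0.68 -3.69] w 0.0192 q [-0.413  0.464  1.545  0.005  1.118 -0.474]
shift cm in tool [ 0.   -0.36 -0.01] total 0.003630452233867565
turns [array([179.48,  -1.24,  -0.21]), array([-0.52,  0.14, -0.79])]
[[0.014, 0.998, 0.059], [-0.002, 0.059, -0.998], [-1.0, 0.014, 0.002]]
```

```bash
python3 -m inch '[[[0.1,-0.4,0],[0,0,-0.4]],[[0.1,-0.3,0],[0,0,0]],[[0,-0.1,0],[0,0,0]],[[0,0,0],[0,0,0]]]'
python3 - <<'E'
from g import *
target([.5358,-.1515,.1539])
for n in("wrist","scene"):
    s=r.snapshot(n); im=s["frame"][:,:,::-1]
    if n=="scene": im=cv2.resize(im[120:270,220:420],None,fx=4,fy=4,interpolation=cv2.INTER_CUBIC)
    cv2.imwrite(f"pics/{n}3.png",im)
E
```

```text
clock: 6.42
ee_pos: [0.5378, -0.1514, 0.1543]
tcp_rot: [0.521, 0.49, 0.508, -0.48]
wrist_force: [7.8, 1.4, -4.7]
width: 0.0193
t 6.425 tcp [ 0.5378 -0.1514  0.1543] F [ 7.82  1.39 -4.71] w 0.0193 q [-0.415  0.456  1.559  0.007  1.104 -0.478]
shift cm in tool [ 0.03 -0.2  -0.01] total 0.0020022183793460572
turns [array([179.47,  -2.11,  -0.42]), array([-0.52,  0.27, -1.35])]
[[0.024, 0.998, 0.059], [-0.003, 0.059, -0.998], [-1.0, 0.024, 0.005]]
```

View pics/wrist3.png

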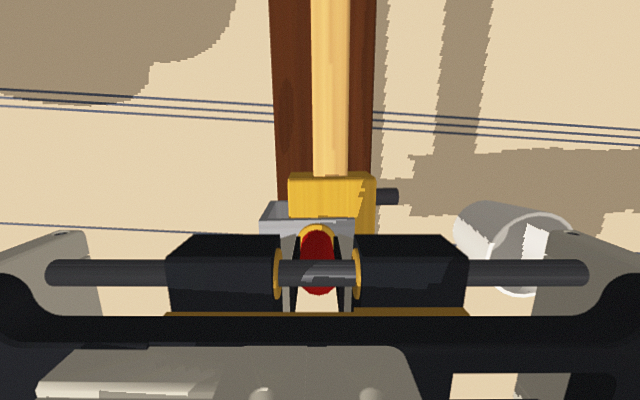

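View pics/scene3.png

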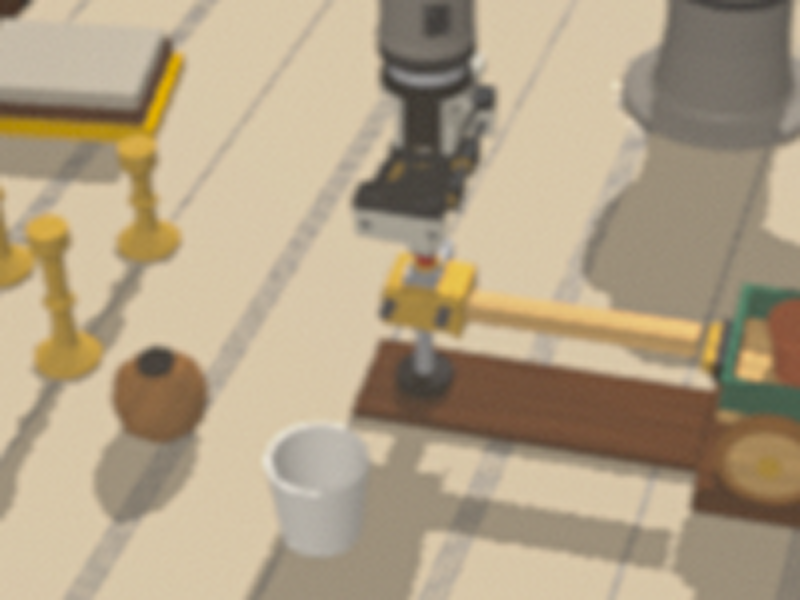

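The wrist picture shows the grip (318,262) now off the brass centre (332,195) by about 10 mm, and the coupler is still seated. I pull a little nearer the stop and square the tilt, then check.

```bash
python3 -m inch '[[[0.1,-0.5,0],[0,0,-1.2]],[[0.1,-0.4,0],[0,0,-1.2]],[[0.1,-0.3,0],[0,0,-0.8]]]'
python3 -c "
from g import *
target([.5348,-.1515,.1539])"
```

```text
clock: 6.9
ee_pos: [0.5332, -0.1519, 0.154]
tcp_rot: [0.513, 0.48, 0.516, -0.49]
wrist_force: [9.9, 1.9, -2.0]
width: 0.0198
t 6.9 tcp [ 0.5332 -0.1519  0.154 ] F [ 9.85  1.91 -1.95] w 0.0198 q [-0.409  0.468  1.54  -0.014  1.143 -0.461]
shift cm in tool [ 0.    0.16 -0.03] total 0.0016174797623025304
turns [array([179.43,   1.21,  -0.64]), array([-0.56,  0.41,  0.77])]
[[-0.013, 0.998, 0.058], [-0.008, 0.058, -0.998], [-1.0, -0.013, 0.007]]
```

Latch is near its stop at about 15.6 mm and 9.9 N. Now I lift along the hinge arc, keeping a sideways bias.

```bash
python3 -m inch '[[[-0.9,-0.2,-0.2],[0,-2,-0.3]],[[-0.9,-0.2,-0.2],[0,-2,-0.3]],[[-0.9,-0.2,-0.2],[0,-2,-0.3]]]'
cat > est.py <<'E'
from g import *
# expected TCP on arc
o,R=tool()
print("t",o["clock"],"tcp",np.round(o["ee_pos"],4),"F",np.round(o["wrist_force"],2),"w",round(o["width"],4))
a=R.as_matrix(); print("tool tilt about hinge deg",np.degrees(np.arctan2(a[1,0],-a[2,0])),"side tilt",np.degrees(np.arctan2(a[0,0],-a[2,0])))
s0=np.array([.5332,-.1519,.154]);b=np.array([-.068,1]);b/=np.linalg.norm(b)
d=o["ee_pos"]-s0; rise=d[2]; al=d[:2]@b; side=d[:2]@np.array([-b[1],b[0]])
from scipy.optimize import brentq
th=brentq(lambda t:.054*np.cos(t)+.25*np.sin(t)-.054-rise,-.1,.7)
print("rise",rise,"along",al,"expected along",.25-.25*np.cos(th)+.054*np.sin(th),"pull side",side,"theta",th,np.degrees(th))
E
python3 est.py
```

```text
clock: 7.28
ee_pos: [0.5341, -0.1442, 0.1817]
tcp_rot: [0.54, 0.454, 0.487, -0.515]
wrist_force: [9.1, 1.8, -5.4]
width: 0.0196
t 7.275 tcp [ 0.5341 -0.1442  0.1817] F [ 9.08  1.79 -5.45] w 0.0196
tool tilt about hinge deg -6.548408014321718 side tilt -0.2977517029641993
rise 0.027650292624416845 along 0.007652375034448477 expected along 0.007617596112368136 pull side -0.0014542033527765983 theta 0.11219443304844634 6.428267498539058
```

```bash
python3 -m inch '[[[-0.9,-0.2,-0.2],[0,-2,-0.3]],[[-0.9,-0.2,-0.2],[0,-2,-0.3]],[[-0.9,-0.2,-0.2],[0,-2,-0.3]],[[-0.9,-0.2,-0.2],[0,-2,-0.3]],[[-0.9,-0.1,-0.2],[0,-2,-0.2]]]'
python3 est.py
python3 - <<'E'
from g import *
for n in("wrist","scene"):
    s=r.snapshot(n); im=s["frame"][:,:,::-1]
    if n=="scene": im=cv2.resize(im[120:270,220:420],None,fx=4,fy=4,interpolation=cv2.INTER_CUBIC)
    cv2.imwrite(f"pics/{n}4.png",im)
E
```

```text
clock: 7.9
ee_pos: [0.535, -0.1239, 0.2261]
tcp_rot: [0.582, 0.407, 0.436, -0.553]
wrist_force: [8.2, 1.7, -6.1]
width: 0.0195
t 7.9 tcp [ 0.535  -0.1239  0.2261] F [ 8.24  1.67 -6.1 ] w 0.0195
tool tilt about hinge deg -16.77492016723757 side tilt 0.5212194916495686
rise 0.07213865265446143 along 0.027787274193706645 expected along 0.027502718428927354 pull side -0.0037096763178825847 theta 0.303010643210268 17.36123100349277
```

View pics/scene4.png

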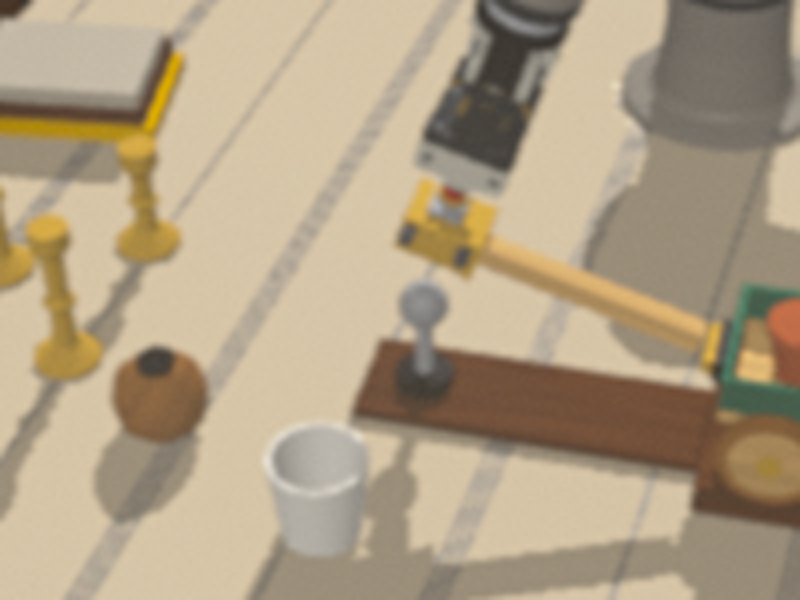

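View pics/wrist4.png

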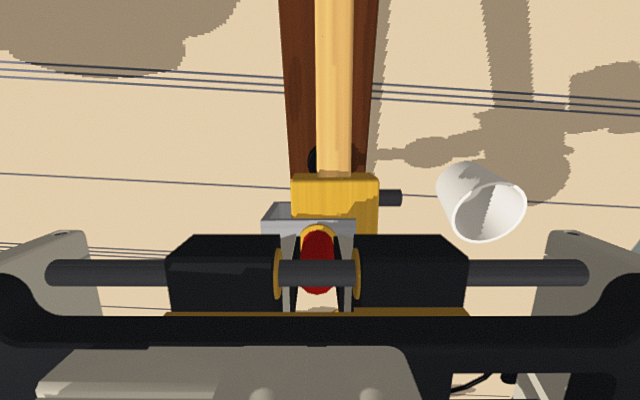

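The coupler (at (450,225) in the crop) is clear above the bare ball (425,305). All wares stand as before. Now I settle and check that it holds still.

```bash
python3 -m inch '[[[-0.1,0,0],[0,0,0]],[[0,0,0],[0,0,0]],[[0,0,0],[0,0,0]],[[0,0,0],[0,0,0]]]'; python3 est.py;  python3 -m inch '[[[0,0,0],[0,0,0]],[[0,0,0],[0,0,0]]]'; python3 est.py
python3 - <<'E'
from g import *
print(np.abs(r.observe()["joint_vel"]).max())
a=cv2.imread("pics/scene0.png");s=r.snapshot("scene");b=s["frame"][:,:,::-1];cv2.imwrite("pics/scene5.png",b)
s=r.snapshot("scene")
P,ok=cloud(s)
a_=(ok&(P[...,2]>.02)&(P[...,0]>.3)&(P[...,0]<.8)&(P[...,1]>-.5)&(P[...,1]<.5)).astype(np.uint8)
k,l,st,c=cv2.connectedComponentsWithStats(a_)
for i in range(1,k):
    if st[i,4]>100:
        q=P[l==i]; print(np.round(c[i]),st[i,4],np.round(np.percentile(q,2,axis=0),3),np.round(np.percentile(q,98,axis=0),3))
E
```

```text
clock: 8.5
ee_pos: [0.5401, -0.1229, 0.2272]
tcp_rot: [0.586, 0.409, 0.433, -0.549]
wrist_force: [5.8, -0.9, -5.5]
width: 0.0198
t 8.5 tcp [ 0.5401 -0.1229  0.2272] F [ 5.81 -0.93 -5.54] w 0.0198
tool tilt about hinge deg -16.827033090319343 side tilt 1.3532262644813706
rise 0.07321818489150758 along 0.028488170019211036 expected along 0.028118199410338655 pull side -0.008874559721975556 theta 0.3078692432513722 17.63960828019013
clock: 8.75
ee_pos: [0.5413, -0.1232, 0.2265]
tcp_rot: [0.587, 0.409, 0.432, -0.548]
wrist_force: [5.4, -1.6, -4.6]
width: 0.019
t 8.75 tcp [ 0.5413 -0.1232  0.2265] F [ 5.39 -1.55 -4.64] w 0.019
tool tilt about hinge deg -16.84736233050756 side tilt 1.5186792227539965
rise 0.07246660606784619 along 0.02804680231223522 expected along 0.027688962150593504 pull side -0.01002672188069236 theta 0.3044852260345598 17.445718375867173
0.015755196244657287
[392. 136.] 10275 [ 0.318 -0.131  0.043] [0.628 0.331 0.667]
[254. 164.] 174 [ 0.416 -0.493  0.022] [ 0.452 -0.459  0.116]
[233. 188.] 253 [ 0.596 -0.49   0.021] [ 0.627 -0.456  0.151]
[325. 203.] 254 [ 0.539 -0.172  0.021] [ 0.576 -0.132  0.12 ]
[259. 218.] 445 [ 0.644 -0.385  0.023] [ 0.706 -0.316  0.078]
[299. 239.] 601 [ 0.699 -0.217  0.022] [ 0.779 -0.141  0.081]
```

View pics/scene5.png

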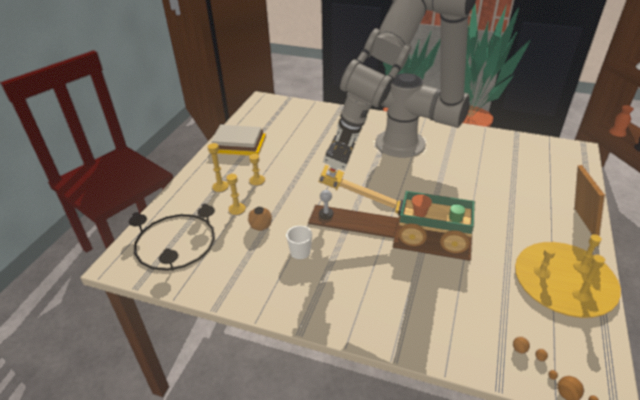

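The drawbar is up at 0.30 rad and steady, and the wares are within a few mm of where they started. I hand the job in.

```bash
python3 -c "
from plant import r
print(r.finish_job())"
```

```text
the job is handed in; nothing more can be done
None
```

The drawbar is off the ball, held up by its red grip, and the job is handed in at about 9 s of the 35 s. `finish_job` gives no verdict, so I can't confirm the judged result.

**What I did:** I closed on the grip (19.6 mm measured for the 20 mm grip) and drew the latch sideways about 15.6 mm, reaching about 9.9 N. The coupler stayed seated meanwhile (tool height within 0.5 mm). Then I lifted along the hinge arc.

**Last checks:**
- **Lift:** the drawbar is at about 0.30 rad, worked out from the tool's rise. The tool's tilt of 16.8° against 17.4° agrees to within 1°. The camera shows the whole coupler clear above the bare ball.
- **Stillness:** arm joint speeds were under 0.02 rad/s. I did not measure the drawbar's own speed.
- **Hold:** the wrist reads about 4.6 N of downward load, so the fingers are carrying the drawbar.
- **Wares:** the low and tall or middle candlesticks that the depth check covered, the cup and the bead holder are within about 2 mm of the start. The third candlestick, the pot and the votive I checked only by eye in the picture; they stand in place.

**Drift:** after the lift, the latch spring pulled the tool about 6 mm back toward shut while I let it settle. The jaw was already above the ball by then, so it did not matter.

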